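# Tighten the foot bolt of a bench can opener in short key swings

## Robot

A 6-joint arm with a two-finger parallel gripper is mounted at the origin on a cart in front of the work surface, level with it; the furniture and walls round the work are solid. World frame = base frame: x ahead of the robot, y to its left, z up, the work surface at z = 0. Lengths are in m, angles in rad, forces in N, time in s.
With the tool pointing down it reaches from about 0.35 to 0.975 m from the base axis. Payload 4.9 kg.
Tool frame: the origin (TCP) lies at the very end of the fingers, on their centre line; the grasp point (between the pads) lies 19 mm behind it (ctrl.grasp_offset is the distance from the TCP to the grasp point, in m); z points along the fingers, y is the line along which they close (so a half turn about z gives the same grasp; the last joint's range is limited). The gripper opens to 85 mm and grips with 20 to 120 N. Pads are 22 mm wide; open, the fingers measure 114 mm over their backs; the gripper's body (76 mm by 85 mm) begins 54 mm behind the grasp point. The pads swing forward as they close: fully open they stand 13 mm farther back than shut.
Start: joints at [1.061, 0.053, 1.613, -0, 1.476, -0.119], TCP at [0.238, 0.578, 0.231] pointing down, gripper open.
Joint ranges: [-3.01, 3.01], [-1.01, 2.22], [0.06, 2.58], [-1.02, 4.17], [0.09, 2.62], [-3.14, 3.14]. Speed limits (rad/s): [2.57, 2.57, 3.14, 3.14, 3.14, 3.14].

## Interface

Orientations are given as a rotation vector (axis times angle).
In Python, from station import ctrl, optics gives the robot as it stands.
- The arm moves only by the shell command python3 -m handwheel 'ROWS' [OPENING] [FORCE]. ROWS is JSON, a list of rows, each an object of numbers: "tx", "ty", "tz": the shift along the tool's x, y, z in mm; "roll": the turn about the tool's z in rad. A call has 1 to 12 rows; each row shifts and turns the commanded pose from where the row before left it, along the tool's axes as they then stand; what a row does not reach is not made up. A row lasts 1/12 s, in which the tool goes at most 41.7 mm and 7.16 degrees, less where a joint would pass 70% of its speed; a pose out of reach is approached as far as the arm can. A call with a gripper value outside its range is refused whole. OPENING is the finger opening in mm, from 0 to 85.4, set as the call begins (- or left out, the last holds). The fingers move at their own pace and stop on an object; FORCE is the grip in N (left out, the last holds). Time passes only in rows, so rows that do not move let the fingers close. It gives the time, the measured TCP pose, the force, the opening and the grip force at its end, in the units of the state.
- ctrl.get_obs(): the state, without advancing time (a new reading comes with each control period).
- optics.get_image(name): name is "scene" or "top" or "wrist"; returns (picture, depth): 480x640x3 uint8, red, green, blue; 480x640 float32, m along the optical axis (not along the pixel's ray), 0 where there is no reading.
- optics.camera_params(name): a dict with "mtx" (3x3 intrinsics, pixels), "k1" (the pictures are not rectified: a ray, as slopes to the right and down, at radius r is drawn at 1 + k1 r^2 times it, then the intrinsics apply), "extrinsics" (4x4, takes a point from camera to world coordinates); the wrist camera has in their place "tool_from_camera" (4x4, takes a point from camera to tool coordinates, whose origin is the TCP and whose axes are the flange's). Camera axes: x right, y down, z forward; pixel columns grow to the right and rows downward; lengths in m; the calibration is good to about 2 mm. A picture is of the moment at which its call begins: read the wrist's pose just before it. camera_params takes no time and is no camera call.
- ctrl.finish_job(): hands the job in; it is judged then, once.
The state is a dict: "t": time; "q": joint angles; "dq": joint speeds; "effort": joint torques, N m; "tool_pos": TCP position; "tool_rot": TCP orientation; "contact_force": force on the tool from outside, world axes, zero at the start; "wrist_torque": the same for the moment, N m; "opening": finger opening in m; "grip_force": force on a finger pad.
Only numpy, scipy, OpenCV 4.12 (cv2) and the standard library are available. Lean on these libraries where they do the work, as an engineer would, in place of code of your own. Each camera call takes 0.05 s, during which the arm holds its last target. There are 200 camera calls.

## Task

The can opener on the worktop is loose: fit its steel ring key over the hexagon bolt in its foot and tighten the bolt clockwise, and as the pocket lets the key swing only part of a turn, swing, lift off, take it back and refit until the bolt comes to its stop. Then press on steadily so that the bolt is nipped up to about 1.4 N m for half a second (0.5 N m merely turns it; never go above 1.8 N m). Turn the bolt only with the key, finally lay the key down flat on the worktop well clear of the opener, and leave the other things standing where they are.

Things in the scene. Friction and masses are not known exactly. Their poses are not given: they have to be found in the camera images.
- opener: Bench can opener, fixed. Origin on the worktop below the bolt axis; front is -x. Foot plate 14 mm thick, 45 mm forward to 140 mm behind the axis, 136 mm wide. U-shaped pocket open to the front: walls 14 mm thick, middles 53 mm either side, round ends 35 mm forward, tops z = 45 mm: the seated key's bar swings 47 degrees either side of the opener's -x. 260 mm tall column and crank from 73 mm behind.
- bolt_top (a point): Centre of the top face of the steel hexagon bolt head; turns with it, z up, x points at one of the six corners. Head 40 mm across flats, from z = 18 mm (top of its 56 mm washer) to 36.5 mm above the worktop, top 4 mm chamfered by 4 mm. The bolt resists turning with 0.5 N m.
- bolt (a joint): Turn of the bolt, rad; grows clockwise seen from above (tightening). Firm stop at 2.88 (pressing winds it up to 0.03 past that); at the start 1.13 to 2.08 rad short of it.
- shank (a joint): Elastic wind-up of the bolt under the key, rad, clockwise positive: 0.025 rad for each N m of tightening torque, 0 when nothing turns the bolt; about 0.0125 while the bolt is merely being turned. The key passes its torque to a gripping hand partly as push at the grip (110 mm from the axis), partly as twist.
- key: Steel ring key, 0.16 kg, loose. Origin: ring centre at the flat underside; bar along -x. Ring 14 mm thick, 61 mm outside; hexagon hole right through, 42.8 mm across flats, a corner on +x, lower edge chamfered 2.5 mm: drops over the bolt head when the x axes agree to a multiple of 60 degrees (play 8 either way), then rests at z = 18 mm. Bar 16 mm wide, 12 thick, ends 125 mm out.
- key_grip (a point): Point in the key's upright grip, 110 mm from the ring's centre along the key's -x and 40 mm above its underside; axes as the key. The grip is a steel block 26 mm along x, 16 mm along y, from 12 to 62 mm above the underside: pinch it across y from above.
- tomato_tin: Bystander: low food tin, 75 mm across, 58 mm tall; origin at the centre of its underside. Leave it.
- honey_jar: Bystander: glass jar with a metal lid, 71 mm across, 110 mm tall; origin at the centre of its underside. Leave it.
- onion: Bystander: brown onion, 75 mm; origin at the centre of its underside. Leave it.
- mug: Bystander: striped mug with a handle, 90 x 124 mm, 100 mm tall; origin at the centre of its underside. Leave it.
- small_bowl: Bystander: white bowl, 115 mm across, 56 mm tall; origin at the centre of its underside. Leave it.
Things that resemble listed ones, but are neither listed nor needed, are in the scene too. Leave any red look-alike of the key alone.

How it is judged:
By the outcome, as a careful person would: the job done as asked, in the order asked, and still so for the second after the job is handed in, with the robot touching nothing.
It also fails if it takes over 72 s, if anything falls off the work surface, if the arm or the gripper's body presses on something with over 40 N, if the wrist force passes 120 N, or if a joint passes its speed limit or range.

## Working session

There is one attempt and no reset: what is moved stays moved. The work goes in short steps, Python scripts to look and compute and a shell command to move; the robot and the scene stay as the last step left them, time stands still between calls to the robot, and variables do not carry over. Pictures are saved under pics/ and viewed, at most 10 in all, crops included, and the job is handed in when it is done.

```bash
ls; mkdir -p pics
cat > h.py <<'E'
import numpy as np, cv2
from station import ctrl, optics
from scipy.spatial.transform import Rotation as R
def cam(name):
    o=ctrl.get_obs(); im,d=optics.get_image(name); p=optics.camera_params(name)
    if name=='wrist':
        T=np.eye(4);T[:3,:3]=R.from_rotvec(o['tool_rot']).as_matrix();T[:3,3]=o['tool_pos'];E=T@np.array(p['tool_from_camera'])
    else: E=np.array(p['extrinsics'])
    return im,d,np.array(p['mtx']),p['k1'],E
def rays(px,K,k1):
    px=np.atleast_2d(np.float64(px)).reshape(-1,1,2)
    u=cv2.undistortPoints(px,K,np.array([k1,0,0,0.])).reshape(-1,2)
    return np.c_[u,np.ones(len(u))]
def onplane(px,z,K,k1,E):
    r=rays(px,K,k1)@E[:3,:3].T; c=E[:3,3]
    return c+r*((z-c[2])/r[:,2])[:,None]
def cloud(d,K,k1,E):
    v,u=np.mgrid[:480,:640]; r=rays(np.c_[u.ravel(),v.ravel()],K,k1)
    return ((r*d.ravel()[:,None])@E[:3,:3].T+E[:3,3]).reshape(480,640,3)
def proj(P,K,k1,E):
    C=np.linalg.inv(E); rv=cv2.Rodrigues(C[:3,:3])[0]
    return cv2.projectPoints(np.float64(np.atleast_2d(P)),rv,C[:3,3],K,np.array([k1,0,0,0.]))[0].reshape(-1,2)
def save(n,im): cv2.imwrite('pics/'+n,cv2.cvtColor(im,cv2.COLOR_RGB2BGR))
E
python3 - <<'E'
from h import *
for n in('top','scene'):
    im,d,K,k1,E=cam(n); save(n+'0.png',im); print(n,K.tolist(),k1,E.round(3).tolist())
o=ctrl.get_obs();print(o)
print(optics.camera_params('wrist'))
E
```

```text
pics
top [[496.64269415067366, 0.0, 325.59508916249496], [0.0, 496.64269415067366, 242.5500134905867], [0.0, 0.0, 1.0]] 0.0008656299132584374 [[-0.021, -0.99, 0.141, 0.4], [-1.0, 0.02, -0.01, 0.057], [0.007, -0.141, -0.99, 1.336], [0.0, 0.0, 0.0, 1.0]]
scene [[616.6573531803766, 0.0, 329.4766940049134], [0.0, 616.6573531803766, 236.4233608887783], [0.0, 0.0, 1.0]] -0.031173415146789677 [[0.86, -0.3, 0.413, -0.021], [-0.509, -0.468, 0.722, -1.004], [-0.023, -0.831, -0.555, 0.88], [0.0, 0.0, 0.0, 1.0]]
{'t': 0.1, 'q': array([ 1.06100978e+00,  5.33072853e-02,  1.61415737e+00,  1.14330128e-05,
        1.47599696e+00, -1.19029482e-01]), 'dq': array([-0.00105684, -0.00177849, -0.00262021, -0.00098918,  0.00220428,
        0.0010644 ]), 'effort': array([ 1.31066690e-04, -3.94901025e+01, -3.71363819e+01, -1.62939764e-04,
        3.87077816e-03,  6.28793700e-06]), 'tool_pos': array([0.23779251, 0.5773879 , 0.23017535]), 'tool_rot': array([-6.09789266e-01, -3.08124236e+00,  2.78580324e-03]), 'contact_force': array([-0.5623848 , -0.06913219, -0.67740787]), 'wrist_torque': array([ 0.00957651, -0.00306537, -0.02983908]), 'grip_force': 0.0, 'opening': 0.08556269754618512}
{'mtx': array([[403.26180769,   0.        , 319.36616358],
       [  0.        , 403.26180769, 240.15516144],
       [  0.        ,   0.        ,   1.        ]]), 'k1': -0.007502875559900468, 'tool_from_camera': array([[-1.40030604e-03, -9.45738401e-01, -3.24926016e-01,
         8.41451036e-02],
       [ 9.99998896e-01, -1.48600568e-03,  1.55978283e-05,
        -1.04585092e-03],
       [-4.97593369e-04, -3.24925635e-01,  9.45739438e-01,
        -1.42934921e-01],
       [ 0.00000000e+00,  0.00000000e+00,  0.00000000e+00,
         1.00000000e+00]])}
```

View pics/top0.png

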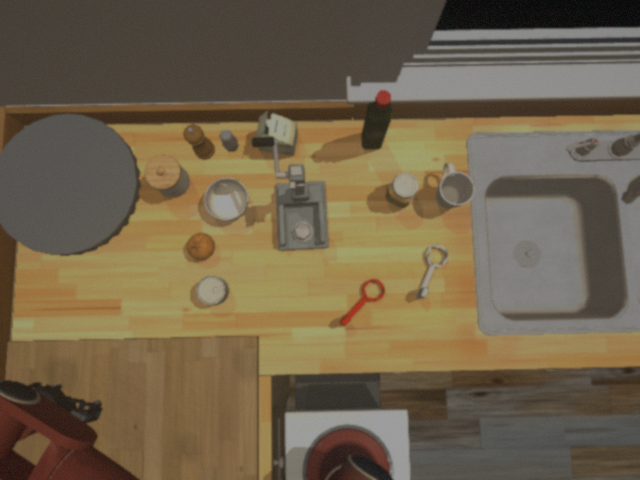

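View pics/scene0.png

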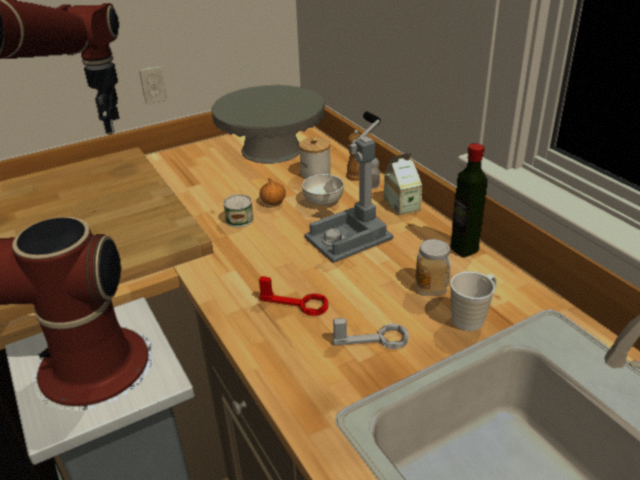

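Candidates for the key: the steel key, with ring top(436,256)/scene(392,337) and grip top(423,293), and the red look-alike, top(373,290)/scene(315,304). I choose the steel one. Next I measure it and the opener, and check with one crop.

Run:
```python
from h import *
im,d,K,k1,E=cam('top'); P=cloud(d,K,k1,E)
hsv=cv2.cvtColor(im,cv2.COLOR_RGB2HSV)
m=((hsv[...,1]<70)).astype(np.uint8); 
box=np.zeros_like(m); box[235:305,405:460]=1
mk=m*box; print('key px',mk.sum())
v,u=np.nonzero(mk); Z=P[v,u,2]; print('z pct',np.percentile(Z,[5,25,50,75,95]).round(4))
g=Z>.045; print('grip top (depth)',P[v[g],u[g]].mean(0).round(4),g.sum())
gp=np.c_[u[g],v[g]].mean(0); print(gp,onplane(gp,.062,K,k1,E))
# ring: hole contour
cs,h=cv2.findContours(mk,cv2.RETR_CCOMP,cv2.CHAIN_APPROX_NONE)
for c,hh in zip(cs,h[0]):
    if len(c)>12: 
        mo=cv2.moments(c); q=[mo['m10']/mo['m00'],mo['m01']/mo['m00']]; print('hole' if hh[3]>=0 else 'out',cv2.contourArea(c),q,onplane(q,.007,K,k1,E))
# opener walls by height
bx=np.zeros_like(m); bx[175:255,270:335]=1
w=(bx>0)&(P[...,2]>.036)&(P[...,2]<.054)
Q=P[w]; print('wall',w.sum(),Q.min(0),Q.max(0)); r=cv2.minAreaRect((Q[:,:2]*1000).astype(np.float32)); print(r)
print('bolt approx',onplane([302,231],.0365,K,k1,E))
crop=np.hstack([cv2.resize(im[175:255,265:345],(400,400),interpolation=cv2.INTER_CUBIC),cv2.resize(im[235:315,395:475],(400,400),interpolation=cv2.INTER_CUBIC)])
save('crop1.png',crop)
```

```text
key px 398
z pct [0.0063 0.0097 0.0122 0.0166 0.0602]
grip top (depth) [ 0.448  -0.1975  0.0947] 70
[424.01428571 290.72857143] [[ 0.45198989 -0.20489831  0.062     ]]
out 550.5 [432.63518013926733, 264.7590069633666] [[ 0.52329155 -0.24288779  0.007     ]]
hole 239.5 [436.420320111343, 255.63187195546274] [[ 0.54777074 -0.25439467  0.007     ]]
wall 1022 [0.58285861 0.0454311  0.03605474] [0.74384663 0.16870667 0.0532673 ]
((663.2662963867188, 107.91082763671875), (157.1448211669922, 120.0661849975586), 2.0601022243499756)
bolt approx [[0.61750184 0.10592704 0.0365    ]]
```

View pics/crop1.png

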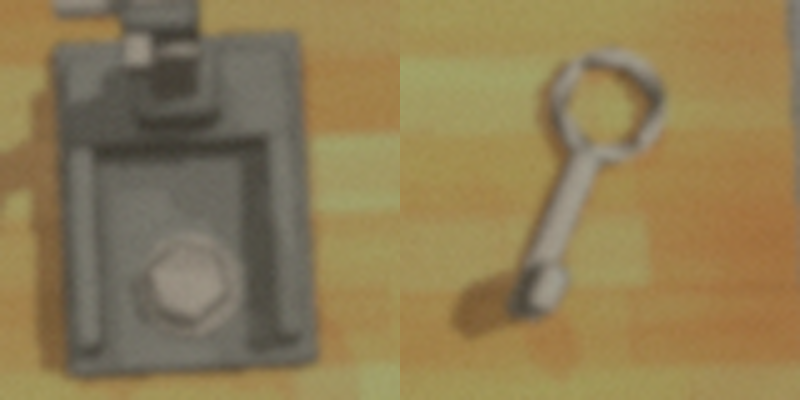

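The crop shows the steel key flat with its grip upright at about crop (542,290), the hex hole at about (607,105), and the bolt head at crop (187,283) in the pocket. I move over the bolt to measure it from close by.

```bash
python3 -m handwheel '[{"tx":-15,"ty":-9},{"tx":-29,"ty":-17},{"tx":-32,"ty":-19},{"tx":-32,"ty":-19},{"tx":-32,"ty":-19},{"tx":-32,"ty":-19},{"tx":-32,"ty":-19},{"tx":-32,"ty":-19},{"tx":-32,"ty":-19},{"tx":-32,"ty":-19},{"tx":-32,"ty":-19},{"tx":-32,"ty":-19}]'
python3 -m handwheel '[{"tx":-32,"ty":-19},{"tx":-32,"ty":-19},{"tx":-32,"ty":-19},{"tx":-25,"ty":-19},{"tx":-10,"ty":-10},{},{},{}]'
python3 - <<'E'
from h import *
im,d,K,k1,E=cam('wrist'); save('w1.png',im); np.save('w1.npy',np.r_[0]); 
import pickle; pickle.dump((im,d,K,k1,E),open('w1.pkl','wb'))
print(proj([.6175,.106,.0365],K,k1,E))
E
```

```text
[[ 96.39731525 604.29985452]]$[0]: bad value
$[0]: bad value
```

View pics/w1.png

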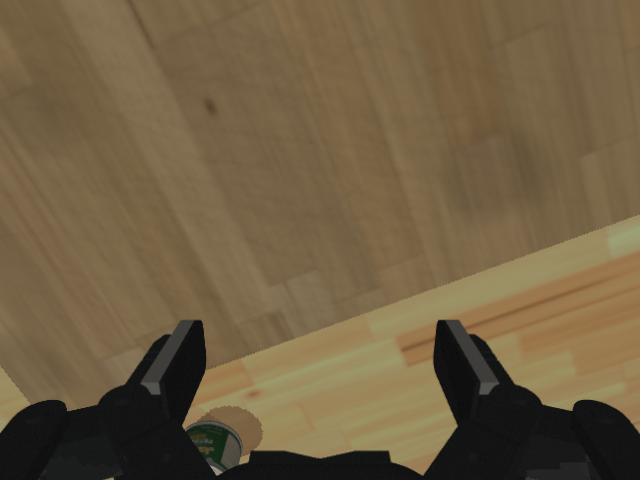

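The picture shows only wood and the tin at (215,440), because the arm hasn't moved. The move was refused for its row format, so I retry with every field given.

```bash
python3 -m handwheel '[{"tx":-15,"ty":-9,"tz":0,"roll":0},{"tx":-29,"ty":-17,"tz":0,"roll":0},{"tx":-32,"ty":-19,"tz":0,"roll":0},{"tx":-32,"ty":-19,"tz":0,"roll":0},{"tx":-32,"ty":-19,"tz":0,"roll":0},{"tx":-32,"ty":-19,"tz":0,"roll":0},{"tx":-32,"ty":-19,"tz":0,"roll":0},{"tx":-32,"ty":-19,"tz":0,"roll":0},{"tx":-32,"ty":-19,"tz":0,"roll":0},{"tx":-32,"ty":-19,"tz":0,"roll":0},{"tx":-32,"ty":-19,"tz":0,"roll":0},{"tx":-32,"ty":-19,"tz":0,"roll":0}]'; python3 -m handwheel --help
```

```text
t: 1.2
tool_pos: [0.493, 0.2378, 0.2312]
tool_rot: [0.61, 3.082, 0.0]
contact_force: [0.7, 1.2, 0.7]
opening: 0.0852
grip_force: 0.0invalid input: not JSON, or not a number
```

```bash
python3 -m handwheel '[{"tx":-30,"ty":-20,"tz":0,"roll":0},{"tx":-30,"ty":-20,"tz":0,"roll":0},{"tx":-30,"ty":-20,"tz":0,"roll":0},{"tx":-20,"ty":-13,"tz":0,"roll":0},{"tx":0,"ty":0,"tz":0,"roll":0},{"tx":0,"ty":0,"tz":0,"roll":0},{"tx":0,"ty":0,"tz":0,"roll":0}]'
python3 - <<'E'
from h import *
im,d,K,k1,E=cam('wrist'); save('w2.png',im)
import pickle; pickle.dump((im,d,K,k1,E),open('w2.pkl','wb'))
print(proj([.6175,.106,.0365],K,k1,E),ctrl.get_obs()['tool_pos'])
E
```

```text
t: 1.78
tool_pos: [0.5658, 0.1304, 0.231]
tool_rot: [-0.61, -3.081, -0.0]
contact_force: [-0.7, -0.1, -0.1]
opening: 0.0854
grip_force: 0.0
[[317.32567999 266.78829082]] [0.56568213 0.13085507 0.23108678]
```

View pics/w2.png

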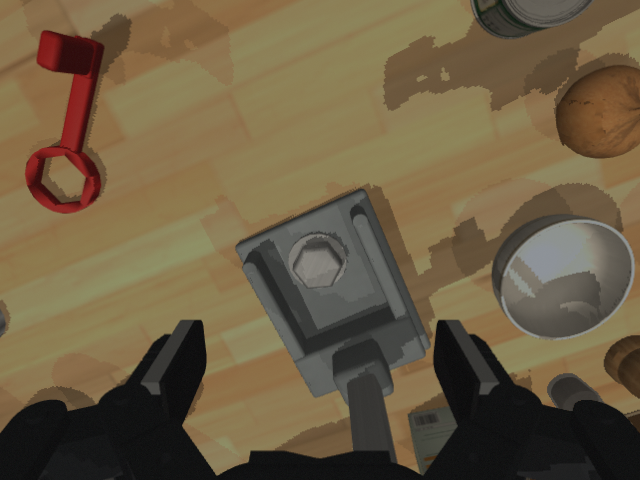

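The hex bolt is clear at about (319,261), and the pocket opens towards the top of the image. I rectify and measure.

```bash
cat >> h.py <<'E'
def rect(im,K,k1,E,cx,cy,z,half,n):
    # image with rows = -x world, columns = -y world (robot looking ahead)
    s=2*half/n; i=np.arange(n)
    X=cx+half-s*(i+.5); Y=cy+half-s*(i+.5)
    g=np.stack(np.broadcast_arrays(X[:,None],Y[None,:],z),-1).reshape(-1,3)
    uv=proj(g,K,k1,E).astype(np.float32).reshape(n,n,2)
    return cv2.remap(im,uv[...,0],uv[...,1],cv2.INTER_CUBIC)
E
python3 - <<'E'
from h import *
import pickle
im,d,K,k1,E=pickle.load(open('w2.pkl','rb'))
a=rect(im,K,k1,E,.6175,.106,.0365,.03,400)
P=cloud(d,K,k1,E)
near=np.linalg.norm(P[...,:2]-[.6175,.106],axis=-1)
t=(P[...,2]>.030)&(P[...,2]<.043)&(near<.028); Q=P[t]; print('head',t.sum(),Q.mean(0),(Q.min(0)+Q.max(0))/2)
w=(P[...,2]>.040)&(P[...,2]<.050)&(near<.09)&(near>.04); Q=P[w]
for sgn in(1,-1):
    q=Q[(Q[:,1]-.106)*sgn>0]; l=cv2.fitLine(q[:,:2].astype(np.float32),cv2.DIST_HUBER,0,.001,.001).ravel(); print('wall',len(q),l,np.degrees(np.arctan(l[1]/l[0])),q.min(0),q.max(0))
f=(P[...,2]>.009)&(P[...,2]<.019)&(near<.2)&(P[...,1]<.2)&(P[...,1]>.02); 
m=cv2.morphologyEx(f.astype(np.uint8),cv2.MORPH_OPEN,np.ones((3,3))); q=P[m>0]; print('foot',q.min(0),q.max(0))
a2=rect(im,K,k1,E,.6175,.106,.045,.09,400)
save('rect1.png',np.hstack([a,a2]))
E
```

```text
head 1567 [0.61753617 0.1056856  0.03615902] [0.6194284  0.1050433  0.03484318]
wall 2364 [ 0.9886217  -0.15042329  0.6470765   0.15469761] -8.651457 [0.58260511 0.10603714 0.04001224] [0.70327611 0.16693744 0.0496341 ]
wall 2138 [0.98114735 0.19326131 0.6288459  0.05434562] 11.143171 [0.58633805 0.04423853 0.04014793] [0.70425922 0.1058524  0.04982032]
foot [0.57198329 0.03551383 0.00903816] [0.75639218 0.17747682 0.01899928]
```

View pics/rect1.png

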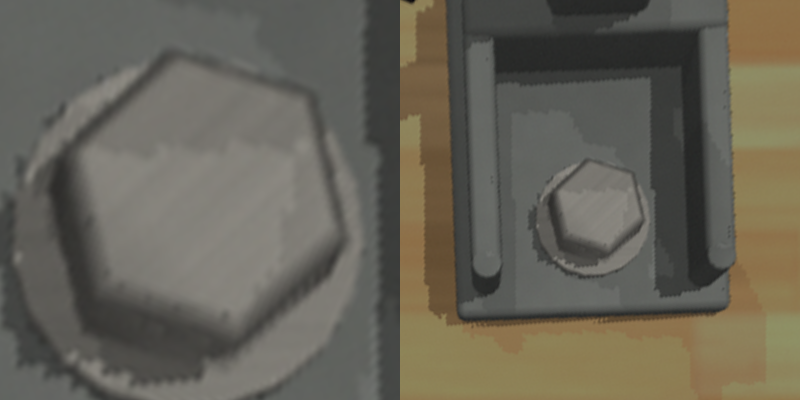

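The bolt centre is about (0.618,0.105), its corners lie at 13° mod 60 in world yaw, and the opener's yaw is about 2°. Now over the key.

```bash
python3 -m handwheel '[{"tx":-1,"ty":-20,"tz":0,"roll":0},{"tx":-2,"ty":-35,"tz":0,"roll":0},{"tx":-2,"ty":-35,"tz":0,"roll":0},{"tx":-2,"ty":-35,"tz":0,"roll":0},{"tx":-2,"ty":-35,"tz":0,"roll":0},{"tx":-2,"ty":-35,"tz":0,"roll":0},{"tx":-2,"ty":-35,"tz":0,"roll":0},{"tx":-2,"ty":-35,"tz":0,"roll":0},{"tx":-2,"ty":-35,"tz":0,"roll":0},{"tx":-2,"ty":-35,"tz":0,"roll":0},{"tx":-1,"ty":-18,"tz":0,"roll":0},{"tx":0,"ty":0,"tz":0,"roll":0.08}]'
python3 -m handwheel '[{"tx":0,"ty":0,"tz":0,"roll":0},{"tx":0,"ty":0,"tz":0,"roll":0},{"tx":0,"ty":0,"tz":0,"roll":0}]'
python3 - <<'E'
from h import *
im,d,K,k1,E=cam('wrist'); 
import pickle; pickle.dump((im,d,K,k1,E),open('w3.pkl','wb'))
P=cloud(d,K,k1,E); o=ctrl.get_obs(); print(o['tool_pos'],R.from_rotvec(o['tool_rot']).as_matrix().round(4).tolist())
hsv=cv2.cvtColor(im,cv2.COLOR_RGB2HSV)
near=np.linalg.norm(P[...,:2]-[.452,-.205],axis=-1)
t=(abs(P[...,2]-.062)<.006)&(near<.04); Q=P[t]; print('griptop',t.sum(),Q.mean(0),cv2.minAreaRect((Q[:,:2]*1000).astype(np.float32)))
m=((hsv[...,1]<75)&(P[...,2]<.03)&(np.linalg.norm(P[...,:2]-[.548,-.254],axis=-1)<.045)).astype(np.uint8)
a=rect(im,K,k1,E,.5,-.23,.014,.09,500); save('rect2.png',a)
E
```

```text
t: 2.83
tool_pos: [0.4493, -0.2056, 0.2314]
tool_rot: [0.738, 3.053, -0.002]
contact_force: [-0.2, 0.5, 0.5]
opening: 0.0851
grip_force: 0.0
t: 3.08
tool_pos: [0.4506, -0.2028, 0.2313]
tool_rot: [0.727, 3.056, 0.0]
contact_force: [0.0, -0.1, -0.0]
opening: 0.0851
grip_force: 0.0
[ 0.45057789 -0.20282265  0.23132842] [[-0.8926, 0.4508, 0.0001], [0.4508, 0.8926, 0.0], [-0.0001, 0.0001, -1.0]]
griptop 598 [ 0.44816265 -0.2071133   0.0614198 ] ((449.1960144042969, -207.6439666748047), (15.508646965026855, 26.508493423461914), 63.00103759765625)
```

View pics/rect2.png

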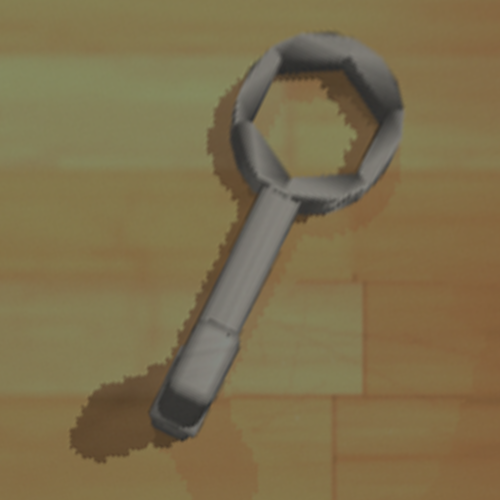

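The key lies at yaw about -27° with its grip top at (205,370) in the crop and its ring at (319,121). That matches the tool yaw, so I descend and pinch.

```bash
python3 -m handwheel '[{"tx":0,"ty":-5,"tz":20,"roll":0},{"tx":0,"ty":0,"tz":35,"roll":0},{"tx":0,"ty":0,"tz":35,"roll":0},{"tx":0,"ty":0,"tz":35,"roll":0},{"tx":0,"ty":0,"tz":35,"roll":0},{"tx":0,"ty":0,"tz":25,"roll":0},{"tx":0,"ty":0,"tz":15,"roll":0},{"tx":0,"ty":0,"tz":10,"roll":0},{"tx":0,"ty":0,"tz":0,"roll":0},{"tx":0,"ty":0,"tz":0,"roll":0}]'
python3 -m handwheel '[{"tx":0,"ty":0,"tz":0,"roll":0},{"tx":0,"ty":0,"tz":0,"roll":0},{"tx":0,"ty":0,"tz":0,"roll":0},{"tx":0,"ty":0,"tz":0,"roll":0},{"tx":0,"ty":0,"tz":0,"roll":0},{"tx":0,"ty":0,"tz":0,"roll":0},{"tx":0,"ty":0,"tz":0,"roll":0},{"tx":0,"ty":0,"tz":0,"roll":0},{"tx":0,"ty":0,"tz":0,"roll":0},{"tx":0,"ty":0,"tz":0,"roll":0}]' 5 90
```

```text
t: 3.97
tool_pos: [0.4484, -0.2081, 0.0216]
tool_rot: [0.731, 3.055, -0.0]
contact_force: [-0.7, -0.5, 0.4]
opening: 0.0856
grip_force: 0.0
t: 4.8
tool_pos: [0.4484, -0.2086, 0.0219]
tool_rot: [0.733, 3.054, -0.0]
contact_force: [-0.8, 0.3, 4.3]
opening: 0.0151
grip_force: 87.9
```

```bash
python3 -m handwheel '[{"tx":0,"ty":0,"tz":-15,"roll":0},{"tx":0,"ty":0,"tz":-25,"roll":0},{"tx":0,"ty":0,"tz":-30,"roll":0},{"tx":0,"ty":0,"tz":-20,"roll":0},{"tx":0,"ty":0,"tz":0,"roll":0},{"tx":4,"ty":15,"tz":0,"roll":0},{"tx":7,"ty":27,"tz":0,"roll":0},{"tx":8,"ty":30,"tz":0,"roll":0},{"tx":8,"ty":30,"tz":0,"roll":0},{"tx":8,"ty":30,"tz":0,"roll":0},{"tx":8,"ty":30,"tz":0,"roll":0},{"tx":8,"ty":30,"tz":0,"roll":0}]'
python3 -m handwheel '[{"tx":8,"ty":30,"tz":0,"roll":0},{"tx":8,"ty":30,"tz":0,"roll":0},{"tx":6,"ty":22,"tz":0,"roll":0},{"tx":3,"ty":11,"tz":0,"roll":0},{"tx":0,"ty":0,"tz":0,"roll":-0.1},{"tx":0,"ty":0,"tz":0,"roll":-0.12},{"tx":0,"ty":0,"tz":0,"roll":-0.12},{"tx":0,"ty":0,"tz":0,"roll":-0.12},{"tx":0,"ty":0,"tz":0,"roll":-0.12},{"tx":0,"ty":0,"tz":0,"roll":-0.12},{"tx":0,"ty":0,"tz":0,"roll":0},{"tx":0,"ty":0,"tz":0,"roll":0}]'
cat > st.py <<'E'
from h import *
import sys
o=ctrl.get_obs(); M=R.from_rotvec(o['tool_rot']).as_matrix(); y=np.degrees(np.arctan2(M[1,0],M[0,0]))%360
B=np.array([.6173,.1045]); x=M[:2,0]
print('t',round(o['t'],2),'pos',o['tool_pos'].round(4),'keyyaw',round(y-180,2),'grip',o['grip_force'],'open',o['opening'])
ring=o['tool_pos'][:2]-.110*x; e=B-ring
print('ring',ring.round(4),'bolt-ring in tool xy mm',(1000*np.array([e@M[:2,0],e@M[:2,1]])).round(1),'underside z',round(o['tool_pos'][2]-.0217,4))
F=M.T@o['contact_force'];T=M.T@o['wrist_torque']
print('F tool',F.round(1),'T tool',T.round(2),'bolt torque est',round(-(0.110*F[1]+T[2]),2))
E
python3 st.py
python3 - <<'E'
from h import *
im,d,K,k1,E=cam('top')
save('t2.png',cv2.resize(im[190:270,270:350],(480,480),interpolation=cv2.INTER_CUBIC))
E
```

```text
t: 5.8
tool_pos: [0.4881, -0.0124, 0.1087]
tool_rot: [-0.732, -3.051, 0.0]
contact_force: [0.1, 0.1, -1.5]
opening: 0.0151
grip_force: 87.9
t: 6.8
tool_pos: [0.5086, 0.0796, 0.1098]
tool_rot: [0.353, -3.119, 0.0]
contact_force: [0.3, 1.1, -1.7]
opening: 0.0149
grip_force: 88.0
t 6.8 pos [0.5086 0.0796 0.1098] keyyaw 12.93 grip 87.96175003051758 open 0.014880032353509223
ring [0.6158 0.1042] bolt-ring in tool xy mm [-1.5 -0.1] underside z 0.0881
F tool [-0.6  1.   1.7] T tool [ 0.02  0.06 -0.02] bolt torque est -0.09
```

View pics/t2.png

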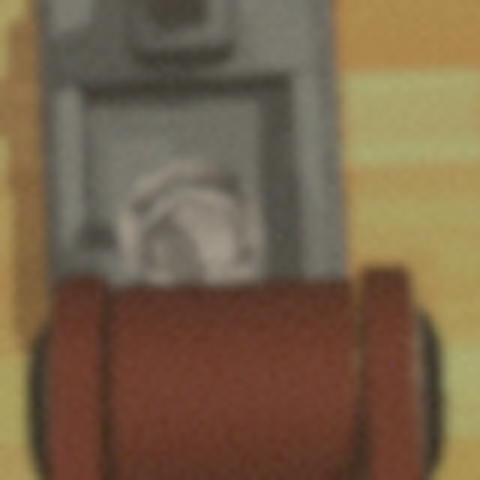

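The ring at crop (185,225) hangs over the bolt. I lower it slowly.

```bash
python3 -m handwheel '[{"tx":-1.5,"ty":0,"tz":12,"roll":0},{"tx":0,"ty":0,"tz":18,"roll":0},{"tx":0,"ty":0,"tz":14,"roll":0},{"tx":0,"ty":0,"tz":6,"roll":0},{"tx":0,"ty":0,"tz":3,"roll":0},{"tx":0,"ty":0,"tz":3,"roll":0},{"tx":0,"ty":0,"tz":3,"roll":0},{"tx":0,"ty":0,"tz":0,"roll":0},{"tx":0,"ty":0,"tz":0,"roll":0}]'; python3 st.py
```

```text
t: 7.6
tool_pos: [0.5114, 0.0805, 0.0528]
tool_rot: [-0.359, 3.12, -0.0]
contact_force: [-0.4, -0.3, -2.9]
opening: 0.0153
grip_force: 88.0
t 7.6 pos [0.5114 0.0805 0.0528] keyyaw 13.13 grip 87.97862648963928 open 0.015302671518214449
ring [0.6185 0.1054] bolt-ring in tool xy mm [ 1.4 -0.6] underside z 0.0311
F tool [ 0.5 -0.2  2.9] T tool [-0.01  0.03 -0.01] bolt torque est 0.03
```

```bash
python3 -m handwheel '[{"tx":0,"ty":0,"tz":3,"roll":0},{"tx":0,"ty":0,"tz":3,"roll":0},{"tx":0,"ty":0,"tz":3,"roll":0},{"tx":0,"ty":0,"tz":2,"roll":0},{"tx":0,"ty":0,"tz":0,"roll":0},{"tx":0,"ty":0,"tz":0,"roll":0}]'; python3 st.py
```

```text
t: 8.1
tool_pos: [0.5112, 0.0804, 0.0413]
tool_rot: [-0.359, 3.121, -0.0]
contact_force: [1.0, 0.3, -3.3]
opening: 0.0148
grip_force: 88.0
t 8.1 pos [0.5112 0.0804 0.0413] keyyaw 13.12 grip 88.04574966430664 open 0.014775869145027307
ring [0.6184 0.1053] bolt-ring in tool xy mm [ 1.2 -0.6] underside z 0.0196
F tool [-1.1  0.   3.3] T tool [ 0.09 -0.07  0.03] bolt torque est -0.04
```

The key is seated, with its underside about 19.6 mm up and no side forces. I start the first swing and check the forces.

```bash
sed -i 's/\[.6173,.1045\]/[.618,.105]/' st.py; python3 -m handwheel '[{"tx":-0.2,"ty":6.6,"tz":0,"roll":0.06},{"tx":-0.2,"ty":6.6,"tz":0,"roll":0.06},{"tx":-0.2,"ty":6.6,"tz":0,"roll":0.06},{"tx":-0.2,"ty":6.6,"tz":0,"roll":0.06},{"tx":-0.2,"ty":6.6,"tz":0,"roll":0.06}]'; python3 st.py
```

```text
t: 8.52
tool_pos: [0.5098, 0.113, 0.042]
tool_rot: [0.114, 3.136, -0.002]
contact_force: [3.9, -1.9, -2.6]
opening: 0.0149
grip_force: 88.1
t 8.52 pos [0.5098 0.113  0.042 ] keyyaw -4.15 grip 88.09221267700195 open 0.014947558244299823
ring [0.6195 0.105 ] bolt-ring in tool xy mm [ 1.5 -0.1] underside z 0.0203
F tool [-4.  -1.6  2.6] T tool [ 0.25 -0.62 -0.3 ] bolt torque est 0.48
```

```bash
python3 -m handwheel '[{"tx":-0.1,"ty":6.6,"tz":0,"roll":0.06},{"tx":-0.1,"ty":6.6,"tz":0,"roll":0.06},{"tx":-0.1,"ty":6.6,"tz":0,"roll":0.06},{"tx":-0.1,"ty":6.6,"tz":0,"roll":0.06},{"tx":-0.1,"ty":6.6,"tz":0,"roll":0.06},{"tx":-0.1,"ty":6.6,"tz":0,"roll":0.06},{"tx":-0.1,"ty":6.6,"tz":0,"roll":0.06}]'; python3 st.py
```

```text
t: 9.1
tool_pos: [0.5221, 0.1571, 0.0419]
tool_rot: [0.764, 3.043, -0.001]
contact_force: [4.9, -3.6, -3.0]
opening: 0.0146
grip_force: 88.1
t 9.1 pos [0.5221 0.1571 0.0419] keyyaw -28.18 grip 88.10560584068298 open 0.01459927822925723
ring [0.619  0.1051] bolt-ring in tool xy mm [ 0.8 -0.6] underside z 0.0202
F tool [-6.  -0.8  3. ] T tool [ 0.09 -0.87 -0.52] bolt torque est 0.61
```

```bash
python3 -m handwheel '[{"tx":-0.2,"ty":6.6,"tz":0,"roll":0.06},{"tx":-0.2,"ty":6.6,"tz":0,"roll":0.06},{"tx":-0.2,"ty":4.4,"tz":0,"roll":0.04},{"tx":0,"ty":0,"tz":0,"roll":0}]'; python3 st.py
```

```text
t: 9.43
tool_pos: [0.5314, 0.172, 0.0419]
tool_rot: [1.002, 2.975, -0.001]
contact_force: [3.9, -2.8, -1.8]
opening: 0.015
grip_force: 88.2
t 9.43 pos [0.5314 0.172  0.0419] keyyaw -37.22 grip 88.15309882164001 open 0.014975750573472002
ring [0.619  0.1054] bolt-ring in tool xy mm [ 0.6 -1. ] underside z 0.0202
F tool [-4.8  0.1  1.8] T tool [ 0.04 -0.85 -0.33] bolt torque est 0.32
```

```bash
python3 -m handwheel '[{"tx":-0.2,"ty":4.4,"tz":0,"roll":0.04},{"tx":-0.2,"ty":4.4,"tz":0,"roll":0.04},{"tx":0,"ty":0,"tz":0,"roll":0},{"tx":0,"ty":0,"tz":0,"roll":0}]'; python3 st.py
```

```text
t: 9.77
tool_pos: [0.5368, 0.1785, 0.0419]
tool_rot: [1.118, 2.933, 0.0]
contact_force: [4.1, -2.6, -0.7]
opening: 0.0149
grip_force: 88.4
t 9.77 pos [0.5368 0.1785 0.0419] keyyaw -41.73 grip 88.37266445159912 open 0.014858752721629412
ring [0.6189 0.1053] bolt-ring in tool xy mm [ 0.4 -0.8] underside z 0.0202
F tool [-4.8  0.8  0.7] T tool [-0.17 -0.91 -0.46] bolt torque est 0.37
```

```bash
python3 -m handwheel '[{"tx":-0.3,"ty":-7.7,"tz":0,"roll":-0.07},{"tx":-0.3,"ty":-7.7,"tz":0,"roll":-0.07},{"tx":0,"ty":0,"tz":0,"roll":0},{"tx":0,"ty":0,"tz":-6,"roll":0},{"tx":0,"ty":0,"tz":-12,"roll":0},{"tx":0,"ty":0,"tz":-12,"roll":0},{"tx":0,"ty":0,"tz":-4,"roll":0},{"tx":0,"ty":0,"tz":0,"roll":0}]'; python3 st.py
```

```text
t: 10.43
tool_pos: [0.527, 0.1672, 0.0769]
tool_rot: [0.915, 3.004, 0.002]
contact_force: [-0.6, 0.3, -1.6]
opening: 0.0149
grip_force: 88.3
t 10.43 pos [0.527  0.1672 0.0769] keyyaw -33.88 grip 88.29858899116516 open 0.01494452668828192
ring [0.6183 0.1059] bolt-ring in tool xy mm [-0.2 -0.9] underside z 0.0552
F tool [ 0.7 -0.1  1.6] T tool [0.   0.03 0.01] bolt torque est -0.0
```

```bash
python3 -m handwheel '[{"tx":-0.4,"ty":-9.4,"tz":0,"roll":-0.085},{"tx":-0.6,"ty":-11.5,"tz":0,"roll":-0.105},{"tx":-0.6,"ty":-11.5,"tz":0,"roll":-0.105},{"tx":-0.6,"ty":-11.5,"tz":0,"roll":-0.105},{"tx":-0.6,"ty":-11.5,"tz":0,"roll":-0.105},{"tx":-0.6,"ty":-11.5,"tz":0,"roll":-0.105},{"tx":-0.6,"ty":-11.5,"tz":0,"roll":-0.105},{"tx":-0.6,"ty":-11.5,"tz":0,"roll":-0.105},{"tx":-0.6,"ty":-11.5,"tz":0,"roll":-0.105},{"tx":-0.6,"ty":-11.5,"tz":0,"roll":-0.105},{"tx":-0.1,"ty":-2,"tz":0,"roll":-0.017},{"tx":0,"ty":0,"tz":0,"roll":0}]'; python3 -m handwheel '[{"tx":0,"ty":0,"tz":0,"roll":0}]';python3 st.py
```

```text
t: 11.43
tool_pos: [0.5187, 0.0569, 0.0748]
tool_rot: [0.705, -3.06, -0.001]
contact_force: [1.1, 0.2, -2.1]
opening: 0.0148
grip_force: 88.3
t: 11.52
tool_pos: [0.5185, 0.0575, 0.0748]
tool_rot: [0.706, -3.06, -0.001]
contact_force: [-0.3, 0.5, -1.7]
opening: 0.0151
grip_force: 88.3
t 11.52 pos [0.5185 0.0575 0.0748] keyyaw 26.0 grip 88.31809759140015 open 0.015053752162676936
ring [0.6174 0.1057] bolt-ring in tool xy mm [-0.2 -0.9] underside z 0.0531
F tool [0.  0.5 1.7] T tool [ 0.03  0.03 -0.01] bolt torque est -0.05
```

```bash
python3 -m handwheel '[{"tx":-0.5,"ty":-0.5,"tz":8,"roll":0},{"tx":0,"ty":0,"tz":8,"roll":0},{"tx":0,"ty":0,"tz":4,"roll":0},{"tx":0,"ty":0,"tz":4,"roll":0},{"tx":0,"ty":0,"tz":4,"roll":0},{"tx":0,"ty":0,"tz":4,"roll":0},{"tx":0,"ty":0,"tz":2,"roll":0},{"tx":0,"ty":0,"tz":0,"roll":0}]'; python3 st.py
```

```text
t: 12.18
tool_pos: [0.5201, 0.0569, 0.0411]
tool_rot: [-0.71, 3.06, -0.0]
contact_force: [2.6, 0.2, -2.0]
opening: 0.015
grip_force: 88.4
t 12.18 pos [0.5201 0.0569 0.0411] keyyaw 26.13 grip 88.4453272819519 open 0.01497497340189902
ring [0.6189 0.1053] bolt-ring in tool xy mm [0.9 0.1] underside z 0.0194
F tool [-2.5 -1.   2. ] T tool [ 0.14 -0.38  0.08] bolt torque est 0.03
```

Seated again. I swing most of the safe way, then take fine steps with a torque check, since the stop may come.

```bash
cat >> st.py <<'E'
sys.exit(1 if -(0.110*F[1]+T[2])>0.8 or np.linalg.norm(F)>40 else 0)
E
cat > ck.py <<'E'
import runpy,sys,io,contextlib
b=io.StringIO(); rc=0
with contextlib.redirect_stdout(b):
    try: runpy.run_path('st.py')
    except SystemExit as e: rc=e.code
s=b.getvalue(); print(s.split('keyyaw')[1].split()[0],s.split()[-1]); sys.exit(rc)
E
python3 -m handwheel '[{"tx":-0.2,"ty":6.6,"tz":0,"roll":0.06},{"tx":-0.2,"ty":6.6,"tz":0,"roll":0.06},{"tx":-0.2,"ty":6.6,"tz":0,"roll":0.06},{"tx":-0.2,"ty":6.6,"tz":0,"roll":0.06},{"tx":-0.2,"ty":6.6,"tz":0,"roll":0.06},{"tx":-0.2,"ty":6.6,"tz":0,"roll":0.06}]'; python3 st.py
```

```text
t: 12.68
tool_pos: [0.5101, 0.0946, 0.0418]
tool_rot: [-0.148, 3.135, -0.002]
contact_force: [5.0, -0.9, -3.9]
opening: 0.0149
grip_force: 88.2
t 12.68 pos [0.5101 0.0946 0.0418] keyyaw 5.42 grip 88.22503566741943 open 0.014911401154310038
ring [0.6196 0.105 ] bolt-ring in tool xy mm [1.6 0.2] underside z 0.0201
F tool [-4.8 -1.4  3.9] T tool [ 0.27 -0.69 -0.29] bolt torque est 0.44
```

```bash
H="python3 -m handwheel"; C="python3 ck.py"
python3 -m handwheel '[{"tx":0,"ty":2.2,"tz":0,"roll":0.02},{"tx":0,"ty":2.2,"tz":0,"roll":0.02}]' >/dev/null; python3 ck.py && python3 -m handwheel '[{"tx":0,"ty":2.2,"tz":0,"roll":0.02}]' >/dev/null; python3 ck.py && python3 -m handwheel '[{"tx":0,"ty":2.2,"tz":0,"roll":0.02}]' >/dev/null; python3 ck.py && python3 -m handwheel '[{"tx":0,"ty":2.2,"tz":0,"roll":0.02}]' >/dev/null; python3 ck.py && python3 -m handwheel '[{"tx":0,"ty":2.2,"tz":0,"roll":0.02}]' >/dev/null; python3 ck.py && python3 -m handwheel '[{"tx":0,"ty":2.2,"tz":0,"roll":0.02}]' >/dev/null; python3 ck.py && python3 -m handwheel '[{"tx":0,"ty":2.2,"tz":0,"roll":0.02}]' >/dev/null; python3 ck.py && python3 -m handwheel '[{"tx":0,"ty":2.2,"tz":0,"roll":0.02}]' >/dev/null; python3 ck.py && python3 -m handwheel '[{"tx":0,"ty":2.2,"tz":0,"roll":0.02}]' >/dev/null; python3 ck.py && python3 -m handwheel '[{"tx":0,"ty":2.2,"tz":0,"roll":0.02}]' >/dev/null; python3 ck.py; python3 st.py
```

```text
3.26 0.51
2.11 0.56
0.97 0.47
-0.18 0.61
-1.33 0.47
-2.47 0.54
-3.62 0.54
-4.76 0.55
-5.91 0.47
-7.05 0.55
t 13.6 pos [0.5102 0.1185 0.0418] keyyaw -7.05 grip 88.29723000526428 open 0.014991795224735243
ring [0.6194 0.105 ] bolt-ring in tool xy mm [ 1.4 -0.1] underside z 0.0201
F tool [-5.2 -1.1  3.1] T tool [ 0.1  -0.65 -0.43] bolt torque est 0.55
```

```bash
python3 -m handwheel '[{"tx":0,"ty":2.2,"tz":0,"roll":0.02}]' >/dev/null; python3 ck.py && python3 -m handwheel '[{"tx":0,"ty":2.2,"tz":0,"roll":0.02}]' >/dev/null && python3 ck.py && python3 -m handwheel '[{"tx":0,"ty":2.2,"tz":0,"roll":0.02}]' >/dev/null && python3 ck.py && python3 -m handwheel '[{"tx":0,"ty":2.2,"tz":0,"roll":0.02}]' >/dev/null && python3 ck.py && python3 -m handwheel '[{"tx":0,"ty":2.2,"tz":0,"roll":0.02}]' >/dev/null && python3 ck.py && python3 -m handwheel '[{"tx":0,"ty":2.2,"tz":0,"roll":0.02}]' >/dev/null && python3 ck.py && python3 -m handwheel '[{"tx":0,"ty":2.2,"tz":0,"roll":0.02}]' >/dev/null && python3 ck.py && python3 -m handwheel '[{"tx":0,"ty":2.2,"tz":0,"roll":0.02}]' >/dev/null && python3 ck.py && python3 -m handwheel '[{"tx":0,"ty":2.2,"tz":0,"roll":0.02}]' >/dev/null && python3 ck.py && python3 -m handwheel '[{"tx":0,"ty":2.2,"tz":0,"roll":0.02}]' >/dev/null && python3 ck.py && python3 -m handwheel '[{"tx":0,"ty":2.2,"tz":0,"roll":0.02}]' >/dev/null && python3 ck.py && python3 -m handwheel '[{"tx":0,"ty":2.2,"tz":0,"roll":0.02}]' >/dev/null && python3 ck.py && python3 -m handwheel '[{"tx":0,"ty":2.2,"tz":0,"roll":0.02}]' >/dev/null && python3 ck.py && python3 -m handwheel '[{"tx":0,"ty":2.2,"tz":0,"roll":0.02}]' >/dev/null && python3 ck.py && python3 -m handwheel '[{"tx":0,"ty":2.2,"tz":0,"roll":0.02}]' >/dev/null && python3 ck.py ; python3 st.py
```

```text
-8.2 0.5
-9.34 0.58
-10.48 0.54
-11.63 0.51
-12.77 0.58
-13.92 0.56
-15.06 0.62
-16.17 0.76
-17.29 1.12
t 14.35 pos [0.5141 0.1373 0.0417] keyyaw -17.29 grip 88.82216334342957 open 0.014956688458428178
ring [0.6191 0.1046] bolt-ring in tool xy mm [1.2 0. ] underside z 0.02
F tool [-4.6 -3.3  1.3] T tool [ 0.48 -0.74 -0.75] bolt torque est 1.12
```

The stop is reached at key yaw about -17°. I hold one row and read.

```bash
python3 -m handwheel '[{"tx":0,"ty":0.3,"tz":0,"roll":0.003}]' >/dev/null; python3 ck.py;  python3 -m handwheel '[{"tx":0,"ty":0,"tz":0,"roll":0}]' >/dev/null; python3 ck.py
```

```text
-17.42 0.94
-17.39 0.97
```

```bash
python3 -m handwheel '[{"tx":0,"ty":0.9,"tz":0,"roll":0.008},{"tx":0,"ty":0,"tz":0,"roll":0}]' >/dev/null; python3 ck.py;  python3 -m handwheel '[{"tx":0,"ty":0,"tz":0,"roll":0}]' >/dev/null; python3 ck.py
```

```text
-17.85 1.02
-17.84 1.11
```

```bash
python3 -m handwheel '[{"tx":0,"ty":1.3,"tz":0,"roll":0.012},{"tx":0,"ty":0,"tz":0,"roll":0}]' >/dev/null; python3 ck.py;  python3 -m handwheel '[{"tx":0,"ty":0,"tz":0,"roll":0}]' >/dev/null; python3 ck.py
```

```text
-18.54 1.15
-18.52 1.07
```

```bash
python3 -m handwheel '[{"tx":0,"ty":0.9,"tz":0,"roll":0.008}]' >/dev/null; python3 ck.py; python3 -m handwheel '[{"tx":0,"ty":0,"tz":0,"roll":0}]' >/dev/null; python3 ck.py;  python3 -m handwheel '[{"tx":0,"ty":0,"tz":0,"roll":0}]' >/dev/null; python3 st.py
```

```text
-18.97 1.19
-18.97 1.26
t 15.27 pos [0.515  0.1402 0.0416] keyyaw -18.96 grip 89.2083477973938 open 0.015138546321405993
ring [0.619  0.1044] bolt-ring in tool xy mm [1.1 0.2] underside z 0.0199
F tool [-4.6 -3.2  2.7] T tool [ 0.57 -0.74 -0.95] bolt torque est 1.31
```

```bash
python3 -m handwheel '[{"tx":0,"ty":1.5,"tz":0,"roll":0.014}]' >/dev/null; python3 ck.py; python3 -m handwheel '[{"tx":0,"ty":0,"tz":0,"roll":0}]' >/dev/null; python3 ck.py;  python3 -m handwheel '[{"tx":0,"ty":0,"tz":0,"roll":0}]' >/dev/null; python3 ck.py; python3 -m handwheel '[{"tx":0,"ty":0,"tz":0,"roll":0}]' >/dev/null; python3 ck.py;  python3 -m handwheel '[{"tx":0,"ty":0,"tz":0,"roll":0}]' >/dev/null; python3 ck.py
```

```text
-19.76 1.36
-19.77 1.25
-19.75 1.32
-19.75 1.32
-19.75 1.21
```

```bash
python3 -m handwheel '[{"tx":0,"ty":1.5,"tz":0,"roll":0.014}]' >/dev/null; python3 ck.py; python3 -m handwheel '[{"tx":0,"ty":0,"tz":0,"roll":0}]' >/dev/null; python3 ck.py;  python3 -m handwheel '[{"tx":0,"ty":0,"tz":0,"roll":0}]' >/dev/null; python3 ck.py; python3 -m handwheel '[{"tx":0,"ty":0,"tz":0,"roll":0}]' >/dev/null; python3 ck.py;  python3 -m handwheel '[{"tx":0,"ty":0,"tz":0,"roll":0}]' >/dev/null; python3 st.py
```

```text
-20.55 1.57
-20.55 1.56
-20.53 1.48
-20.53 1.42
t 16.1 pos [0.5159 0.1427 0.0416] keyyaw -20.53 grip 89.68077421188354 open 0.01524807947356313
ring [0.6189 0.1042] bolt-ring in tool xy mm [1.1 0.5] underside z 0.0199
F tool [-5.5 -3.2  2.8] T tool [ 0.67 -0.82 -1.08] bolt torque est 1.44
```

About 1.45 N m. I hold it.

```bash
python3 -m handwheel '[{"tx":0,"ty":0,"tz":0,"roll":0},{"tx":0,"ty":0,"tz":0,"roll":0},{"tx":0,"ty":0,"tz":0,"roll":0}]' >/dev/null; python3 ck.py; python3 -m handwheel '[{"tx":0,"ty":0,"tz":0,"roll":0},{"tx":0,"ty":0,"tz":0,"roll":0},{"tx":0,"ty":0,"tz":0,"roll":0}]' >/dev/null; python3 ck.py; python3 -m handwheel '[{"tx":0,"ty":0,"tz":0,"roll":0},{"tx":0,"ty":0,"tz":0,"roll":0},{"tx":0,"ty":0,"tz":0,"roll":0}]' >/dev/null; python3 ck.py; python3 -m handwheel '[{"tx":0,"ty":0,"tz":0,"roll":0},{"tx":0,"ty":0,"tz":0,"roll":0}]' >/dev/null; python3 ck.py
```

```text
-20.53 1.53
-20.53 1.42
-20.52 1.47
-20.53 1.54
```

Steady at about 1.45 N m for over a second. I back off within the play, lift, and carry the key away.

```bash
python3 -m handwheel '[{"tx":-0.1,"ty":-5.5,"tz":0,"roll":-0.05},{"tx":-0.1,"ty":-5.5,"tz":0,"roll":-0.05},{"tx":-0.1,"ty":-5.5,"tz":0,"roll":-0.05},{"tx":-0.1,"ty":-4.4,"tz":0,"roll":-0.04},{"tx":0,"ty":0,"tz":0,"roll":0},{"tx":0,"ty":0,"tz":0,"roll":0}]'; python3 st.py
python3 -m handwheel '[{"tx":0,"ty":0,"tz":-5,"roll":0},{"tx":0,"ty":0,"tz":-10,"roll":0},{"tx":0,"ty":0,"tz":-15,"roll":0},{"tx":0,"ty":0,"tz":-25,"roll":0},{"tx":0,"ty":0,"tz":-20,"roll":0},{"tx":0,"ty":0,"tz":0,"roll":0}]'; python3 st.py
```

```text
t: 17.52
tool_pos: [0.5106, 0.1242, 0.042]
tool_rot: [0.273, 3.127, 0.001]
contact_force: [4.3, -0.7, -1.8]
opening: 0.0152
grip_force: 88.4
t 17.52 pos [0.5106 0.1242 0.042 ] keyyaw -9.97 grip 88.39396834373474 open 0.015156528804718935
ring [0.6189 0.1051] bolt-ring in tool xy mm [ 0.9 -0.3] underside z 0.0203
F tool [-4.4  0.1  1.8] T tool [-0.13 -0.72 -0.1 ] bolt torque est 0.09
t: 18.02
tool_pos: [0.5116, 0.1248, 0.1206]
tool_rot: [0.271, 3.124, 0.002]
contact_force: [1.0, 0.4, -0.5]
opening: 0.0148
grip_force: 88.6
t 18.02 pos [0.5116 0.1248 0.1206] keyyaw -9.92 grip 88.58716249465942 open 0.014845094796954566
ring [0.62   0.1059] bolt-ring in tool xy mm [ 1.8 -1.2] underside z 0.0989
F tool [-0.9  0.5  0.5] T tool [ 0.01 -0.01 -0.03] bolt torque est -0.03
```

```bash
python3 -m handwheel '[{"tx":0,"ty":-18,"tz":0,"roll":0},{"tx":0,"ty":-34,"tz":0,"roll":0},{"tx":0,"ty":-34,"tz":0,"roll":0},{"tx":0,"ty":-34,"tz":0,"roll":0},{"tx":0,"ty":-34,"tz":0,"roll":0},{"tx":0,"ty":-34,"tz":0,"roll":0},{"tx":0,"ty":-34,"tz":0,"roll":0},{"tx":0,"ty":-34,"tz":0,"roll":0},{"tx":0,"ty":-34,"tz":0,"roll":0},{"tx":-3,"ty":-34,"tz":0,"roll":0},{"tx":0,"ty":-20,"tz":0,"roll":0},{"tx":0,"ty":0,"tz":0,"roll":0}]'
python3 -m handwheel '[{"tx":0,"ty":0,"tz":15,"roll":0},{"tx":0,"ty":0,"tz":25,"roll":0},{"tx":0,"ty":0,"tz":25,"roll":0},{"tx":0,"ty":0,"tz":15,"roll":0},{"tx":0,"ty":0,"tz":8,"roll":0},{"tx":0,"ty":0,"tz":4,"roll":0},{"tx":0,"ty":0,"tz":0,"roll":0},{"tx":0,"ty":0,"tz":0,"roll":0}]'; python3 st.py
```

```text
t: 19.02
tool_pos: [0.4517, -0.2177, 0.1147]
tool_rot: [-0.278, -3.126, -0.0]
contact_force: [0.7, 0.9, -1.6]
opening: 0.0153
grip_force: 88.6
t: 19.68
tool_pos: [0.454, -0.2152, 0.0249]
tool_rot: [0.271, 3.129, -0.001]
contact_force: [0.3, -0.4, -2.2]
opening: 0.0154
grip_force: 88.7
t 19.68 pos [ 0.454  -0.2152  0.0249] keyyaw -9.89 grip 88.70685338973999 open 0.015441136172922016
ring [ 0.5623 -0.2341] bolt-ring in tool xy mm [  3.4 343.6] underside z 0.0032
F tool [-0.4 -0.3  2.2] T tool [-0.03  0.04  0.03] bolt torque est 0.0
```

```bash
python3 -m handwheel '[{"tx":0,"ty":0,"tz":1,"roll":0},{"tx":0,"ty":0,"tz":1,"roll":0},{"tx":0,"ty":0,"tz":1,"roll":0},{"tx":0,"ty":0,"tz":0,"roll":0},{"tx":0,"ty":0,"tz":0,"roll":0}]'
python3 -m handwheel '[{"tx":0,"ty":0,"tz":0,"roll":0},{"tx":0,"ty":0,"tz":0,"roll":0},{"tx":0,"ty":0,"tz":0,"roll":0},{"tx":0,"ty":0,"tz":0,"roll":0},{"tx":0,"ty":0,"tz":0,"roll":0},{"tx":0,"ty":0,"tz":0,"roll":0},{"tx":0,"ty":0,"tz":-15,"roll":0},{"tx":0,"ty":0,"tz":-30,"roll":0},{"tx":0,"ty":0,"tz":-35,"roll":0},{"tx":0,"ty":0,"tz":-35,"roll":0},{"tx":0,"ty":0,"tz":-35,"roll":0},{"tx":0,"ty":0,"tz":-20,"roll":0}]' 50
python3 -m handwheel '[{"tx":0,"ty":0,"tz":0,"roll":0},{"tx":0,"ty":0,"tz":0,"roll":0},{"tx":0,"ty":0,"tz":0,"roll":0}]'
python3 - <<'E'
from h import *
im,d,K,k1,E=cam('scene'); save('s9.png',im)
E
```

```text
t: 20.1
tool_pos: [0.4539, -0.2155, 0.0219]
tool_rot: [0.271, 3.129, -0.001]
contact_force: [0.4, -0.4, 0.4]
opening: 0.0153
grip_force: 89.0
t: 21.1
tool_pos: [0.4548, -0.216, 0.1961]
tool_rot: [0.271, 3.125, -0.005]
contact_force: [0.2, -0.2, 0.1]
opening: 0.0497
grip_force: 0.0
t: 21.35
tool_pos: [0.4528, -0.2148, 0.1902]
tool_rot: [-0.271, -3.128, -0.001]
contact_force: [0.1, 0.1, -0.8]
opening: 0.0498
grip_force: 0.0
```

View pics/s9.png

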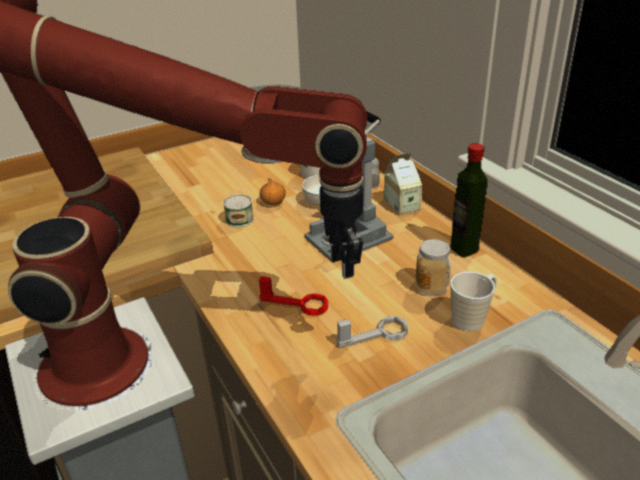

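The scene shows the key lying flat at about (370,332), well clear of the opener. The bystanders and the red key are where they were, and the gripper is clear. I hand in.

```bash
python3 -c "from station import ctrl; print(ctrl.finish_job())"
```

```text
the job is handed in; nothing more can be done
None
```

The bolt is tightened to its stop and was held at roughly 1.45 N m (estimated from the wrist readings) for over a second; the key lies flat on the worktop clear of the opener, and the job was handed in at about 21 s.

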